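# Slide the price tag round the corner of the tag rail

## Task

The pretzel basket at the short end of the bent tag rail has no price tag. Take the round slate tag, the one hanging next to the bend, slide it along the steel rail round the bend and on until its wooden runner is up against the stop collar at the other end, then let go and leave it hanging there. Leave the square tag where it hangs.

Things in the scene. Friction and masses are not known exactly. Their poses are not given: they have to be found in the camera images.
- rail: Fixed level steel rod, 8 mm thick, axis 150 mm up, a post on a 60 mm foot at each end. Origin: on the counter under the corner where the axes of its two straight legs would meet. Long leg: along own +y, post at 290 mm. Short leg: along own (-0.866, -0.5), post at 210. The 60 deg corner is rounded at 60 mm radius about own x, y (-60, 34.6) mm; the arc starts and ends 34.6 mm from the corner.
- round_tag: Tag to move. Beech block 24 mm along the rod, 30 across, 34 high, with a 16 mm hole threaded on the rod; under it a round slate, 60 across, 5 thick. Origin: middle of hole and block; x along the hole, y across, z up. At rest hangs 4 mm below the rod axis; lifted 4 mm it has 4 mm play all round. Binds if over 15 deg out of line. About 80 g. Starts on the long leg, 75 to 125 mm from the corner.
- square_tag: Tag to leave alone: the same block, with a 60 mm square slate under it. Origin and axes as for the round tag. Hangs on the long leg between the round tag and the post, 205 to 235 mm from the corner; a stop collar behind it.
- stop_place (a point): Point on the rod's axis on the short leg, 153 mm from the corner, 150 mm above the counter: the middle of the runner block is here (hanging 4 mm lower) when the block touches the stop collar, a fixed dark steel ring on the rod, 26 mm across and 10 mm long, its face 165 mm from the corner.

How it is judged:
At the end, for the whole second after the job is handed in: The round tag hangs at rest on the short leg with its runner within 20 mm of touching the stop collar, upright within 15 degrees; the square tag is within 30 mm of where it started (horizontal distance between round_tag and stop_place below 0.02 m and angle between round_tag's own z axis and vertical below 0.26 rad and linear speed of round_tag below 0.03 m/s and distance of square_tag from where it was at the start of the episode below 0.03 m).
It fails at once if the square tag is moved by more than 30 mm (distance of square_tag from where it was at the start of the episode above 0.03 m).
It also fails if it takes over 38 s, if anything falls off the work surface, if the arm or the gripper's body presses on something with over 40 N, if the wrist force passes 120 N, or if a joint passes its speed limit or range.

## Robot

A 6-joint arm with a two-finger parallel gripper is mounted at the origin on the work surface. World frame = base frame: x ahead of the robot, y to its left, z up, the work surface at z = 0. Lengths are in m, angles in rad, forces in N, time in s.
With the tool pointing down it reaches from about 0.375 to 0.975 m from the base axis. Payload 3.8 kg.
Tool frame: the origin (TCP) lies on the centre line of the jaws, within the pads' length; the fingertips stand 14 mm ahead of it and the grasp point (between the pads) lies 5 mm behind it; z points along the fingers, y is the line along which they close (so a half turn about z gives the same grasp; the last joint's range is limited). The gripper opens to 88 mm and grips with 3 to 60 N. Pads are 18 mm wide; open, the fingers measure 123 mm over their backs; the gripper's body (75 mm by 187 mm) begins 45 mm behind the grasp point.
Start: joints at [1.207, 0.264, 1.604, -0, 1.274, -0.037], TCP at [0.217, 0.639, 0.253] pointing down, gripper open.
Joint ranges: [-2.63, 2.63], [-0.94, 2.18], [0.31, 2.57], [-1.31, 4.45], [0, 2.66], [-2.55, 2.55]. Speed limits (rad/s): [2.57, 2.57, 3.14, 3.14, 3.14, 3.14].

## Interface

Orientations are given as a rotation vector (axis times angle).
In Python, from rig import ctrl, optics gives the robot as it stands.
- The arm moves only by the tool carry_out, never from a script. Its argument "plan" is one flat list of numbers, 5 for each row, row after row: the shift along the tool's x, y, z in mm, then the turn about the tool's z in rad, then the finger opening in mm, from 0 to 88.1. In form: [x, y, z, turn, hand, x, y, z, turn, hand, ...]. A call has 1 to 8 rows; each row is the pose to reach, as a shift and turn from the pose commanded when the call began, along the tool's axes at that moment; what a row does not reach only later rows make up. A row lasts 1/12 s, in which the tool goes at most 41.7 mm and 7.16 degrees, less where a joint would pass 70% of its speed; a pose out of reach is approached as far as the arm can. A call with a gripper value outside its range is refused whole. The fingers move at their own pace and stop on an object; "force" is the grip in N (left out, the last holds). Time passes only in rows, so rows that repeat a pose let the fingers close. It gives the time, the measured TCP pose, the force, the opening and the grip force at its end, in the units of the state.
- ctrl.observe(): the state, without advancing time (a new reading comes with each control period).
- optics.capture(name): name is "scene" or "side" or "wrist"; returns a dict with "frame" (420x560x3 uint8, blue, green, red), "K" (3x3 intrinsics, pixels), "R" (3x3) and "t" (3): a world point X has camera coordinates R X + t. Camera axes: x right, y down, z forward; pixel columns grow to the right and rows downward; lengths in m; the calibration is good to about 2 mm. A picture is of the moment at which its call begins. There is no depth.
- ctrl.sign_off(): hands the job in; it is judged then, once.
The state is a dict: "t": time; "joint_positions": joint angles; "dq": joint speeds; "effort": joint torques, N m; "tcp_pos": TCP position; "tcp_rot": TCP orientation; "force": force on the tool from outside, world axes, zero at the start; "ft_torque": the same for the moment, N m; "opening": opening from 0.0 (shut) to 1.0 (fully open); "finger_force": force on a finger pad.
Only numpy, scipy, OpenCV 4.12 (cv2) and the standard library are available. Lean on these libraries where they do the work, as an engineer would, in place of code of your own. Each camera call takes 0.05 s, during which the arm holds its last target. There are 200 camera calls.

## Working session

There is one attempt and no reset: what is moved stays moved. The work goes in short steps, Python scripts to look and compute and a tool call to move; the robot and the scene stay as the last step left them, time stands still between calls to the robot, and variables do not carry over. Pictures are saved under pics/ and viewed, at most 10 in all, crops included, and the job is handed in when it is done.

Besides the shell and the picture viewer there is one more tool, called after "Call:" as name(argument=value, ...) on one line, values as JSON. carry_out: Moves the arm, as the interface text tells. Its arguments: {"type":"object","properties":{"plan":{"type":"array"},"force":{"type":"number"}},"required":["plan"]}

```bash
mkdir -p pics && python3 - <<'E'
from rig import ctrl, optics
import cv2,pickle
d={}
for n in("scene","side","wrist"):
    d[n]=optics.capture(n); cv2.imwrite(f"pics/{n}0.png",d[n]["frame"])
pickle.dump(d,open("c0.pkl","wb"))
s=ctrl.observe();print(s["t"],s["tcp_pos"],s["tcp_rot"],s["opening"])
for n in d: print(n,d[n]["K"].tolist(),d[n]["R"].round(3).tolist(),d[n]["t"].round(3))
E
```

```text
0.15 [0.2164944  0.63880668 0.25169654] [-5.10977954e-01 -3.09942356e+00  2.63053665e-03] 1.0045761947687522
scene [[528.8998081183611, 0.0, 285.79421476914985], [0.0, 528.8998081183611, 207.8421177991411], [0.0, 0.0, 1.0]] [[-0.003, 1.0, 0.009], [0.721, 0.008, -0.693], [-0.693, 0.004, -0.721]] [-0.06  -0.335  1.334]
side [[409.5914507905705, 0.0, 278.7750036086802], [0.0, 409.5914507905705, 204.8348978738403], [0.0, 0.0, 1.0]] [[0.689, -0.724, 0.005], [-0.456, -0.439, -0.774], [0.563, 0.532, -0.633]] [-0.363  0.383  0.414]
wrist [[306.47329589609444, 0.0, 280.63477134657194], [0.0, 306.47329589609444, 209.29997366351967], [0.0, 0.0, 1.0]] [[0.321, 0.947, -0.003], [0.901, -0.304, 0.308], [0.291, -0.101, -0.951]] [-0.674 -0.043  0.392]
```

View pics/scene0.png

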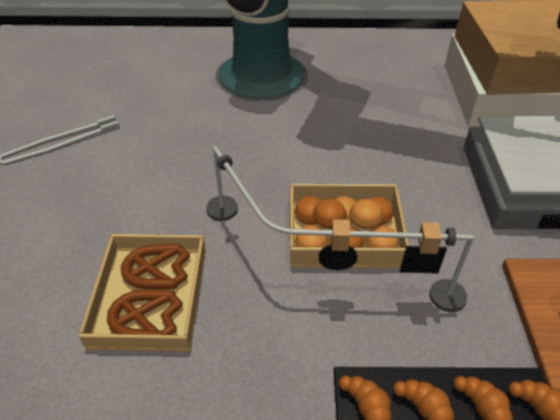

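View pics/side0.png

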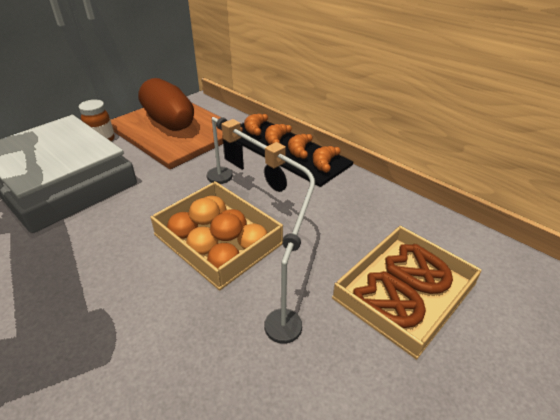

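The scene picture shows the rail with post feet at about (222,208) and (449,294), and post tops at (215,150) and (471,237). The collar is at (224,162), the round tag block at (341,235) and the square tag block at (431,237). In the side view the feet are at (283,325) and (219,174), the collar at (291,241), the round block at (275,154) and the square block at (231,130).

```bash
cat > h.py <<'E'
import numpy as np
from scipy.optimize import least_squares
S=np.array([-.866,-.5])
def proj(c,X):
    p=c["R"]@X+c["t"]; p=c["K"]@p; return p[:2]/p[2]
def w(q,xy,z):
    c,s=np.cos(q[2]),np.sin(q[2]); return np.array([q[0]+c*xy[0]-s*xy[1],q[1]+s*xy[0]+c*xy[1],z])
E
python3 - <<'E'
from h import *
import pickle
d=pickle.load(open("c0.pkl","rb"))
L=np.array([0,1.])
obs=[("scene",S*.21,.003,(222,208)),("scene",L*.29,.003,(449,295)),("scene",S*.21,.15,(216,151)),("scene",L*.29,.15,(470,237)),("scene",S*.17,.15,(224,162)),
("side",S*.21,.003,(283,326)),("side",L*.29,.003,(219,175)),("side",S*.17,.15,(291,241)),("side",L*.29,.15,(216,121))]
f=lambda q:np.concatenate([proj(d[n],w(q,xy,z))-p for n,xy,z,p in obs])
r=min((least_squares(f,[.5,.1,a]) for a in np.arange(-3,3,.7)),key=lambda r:r.cost)
q=r.x;print(q,f(q).reshape(-1,2).round(1).tolist());np.save("q.npy",q)
for nm,a,b in(("round",(341,234),(275,155)),("square",(431,237),(231,131))):
    g=lambda u:np.concatenate([proj(d["scene"],w(q,L*u[0],u[1]))-a,proj(d["side"],w(q,L*u[0],u[1]))-b])
    o=least_squares(g,[.1,.146]);print(nm,o.x,o.fun.round(1),w(q,L*o.x[0],.146))
for nm,xy in(("corner",S*0),("stop",S*.153),("postS",S*.21),("postL",L*.29)):print(nm,w(q,xy,.15))
for n in("scene","side"):
    print(n,[proj(d[n],w(q,xy,.15)).round().tolist() for xy in(S*.0346,L*.0346,np.array([-.060+.06*np.cos(-.5236),.0346+.06*np.sin(-.5236)]))])
E
```

```text
[ 0.65716618  0.03820947 -0.03344466] [[-0.3, 1.3], [-1.4, 1.9], [-1.1, -1.5], [0.9, 1.8], [0.2, 1.4], [-0.6, 0.6], [-0.5, 1.0], [-0.2, 1.5], [-3.6, -1.8]]
round [0.1013852  0.14889377] [-0.8  1.  -0.8 -1. ] [0.66055634 0.13953798 0.146     ]
square [0.23163497 0.1484301 ] [-0.9  1.2 -1.1 -1.4] [0.66491169 0.26971491 0.146     ]
corner [0.65716618 0.03820947 0.15      ]
stop [ 0.52218424 -0.03381722  0.15      ]
postS [ 0.47189685 -0.06065069  0.15      ]
postL [0.66686333 0.3280473  0.15      ]
scene [[260.0, 217.0], [294.0, 233.0], [274.0, 228.0]]
side [[311.0, 188.0], [300.0, 168.0], [310.0, 177.0]]
```

```bash
python3 - <<'E'
import cv2
a=cv2.imread("pics/scene0.png")[140:310,195:485]
b=cv2.imread("pics/side0.png")[100:270,190:340]
a=cv2.resize(a,None,fx=2.7,fy=2.7,interpolation=cv2.INTER_CUBIC)
cv2.imwrite("pics/crop1.png",a)
E
```

```text
(no output)
```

View pics/crop1.png

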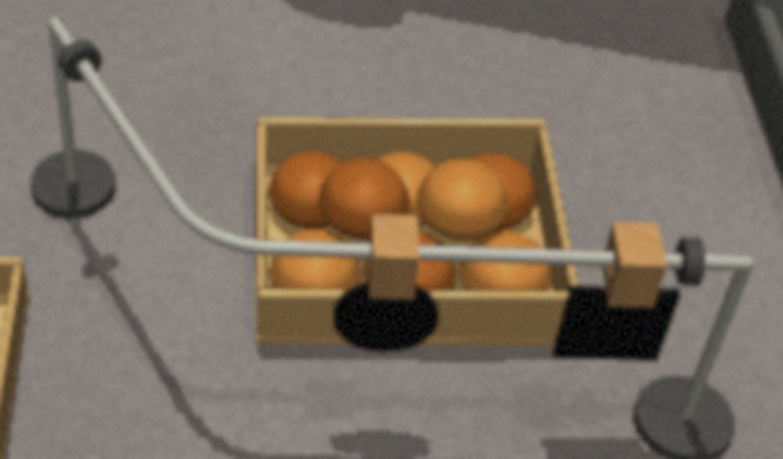

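The enlarged crop confirms the layout: the round block is at crop (394,256), clear of the square block at (637,264), and the stop collar is on the short leg at (80,60). The fit residuals are about 1–2 px, and both tags fall in their stated ranges (101 and 232 mm from the corner).

```bash
cat >> h.py <<'E'
from scipy.spatial.transform import Rotation as Ro
def railpt(s):
    "own xy and travel direction angle (own frame) at arc position; s=distance: >0 before the arc start on long leg, arc 0..62.8 negative, then short leg"
    R=.06;a0=.0346;arc=R*np.pi/3
    if s>=0: return np.array([0,a0+s]),-np.pi/2
    if s>-arc:
        t=-s/R; return np.array([-.06+.06*np.cos(t),.0346-.06*np.sin(t)]),-np.pi/2-t
    return S*(a0-s-arc),-np.pi/2-np.pi/3
def move(st,target,yaw):
    "row values for world target and world yaw of the tool x axis"
    R=Ro.from_rotvec(st["tcp_rot"]).as_matrix()
    sh=R.T@(np.array(target)-st["tcp_pos"])*1000
    d=-(yaw-np.arctan2(R[1,0],R[0,0])); d=(d+np.pi)%(2*np.pi)-np.pi
    return sh.round(1),round(d,3)
E
python3 - <<'E'
from h import *
from rig import ctrl
q=np.load("q.npy");s=ctrl.observe()
print(move(s,[.6606,.1395,.22],np.pi/2+q[2]),Ro.from_rotvec(s["tcp_rot"]).as_matrix().round(3))
E
```

```text
(array([-580.9, -330.3,   32.2]), np.float64(1.277)) [[-0.947  0.321 -0.001]
 [ 0.321  0.947 -0.002]
 [ 0.    -0.002 -1.   ]]
```

Call:
carry_out(plan=[-581,-330,0,1.277,88,-581,-330,0,1.277,88,-581,-330,0,1.277,88,-581,-330,0,1.277,88,-581,-330,0,1.277,88,-581,-330,0,1.277,88,-581,-330,0,1.277,88,-581,-330,0,1.277,88])

```text
t: 0.82
tcp_pos: [0.4391, 0.3885, 0.2525]
tcp_rot: [-1.942, -2.47, 0.0]
force: [0.3, 0.3, 0.2]
opening: 0.997
finger_force: 0.0
```

```bash
cat > go.py <<'E'
import sys
from h import *
from rig import ctrl
q=np.load("q.npy");s=ctrl.observe()
print(s["t"],s["tcp_pos"].round(4),s["joint_positions"].round(2),s["force"].round(1))
print(move(s,[.6606,.1395,float(sys.argv[1])],np.pi/2+q[2]))
E
python3 go.py .22
```

```text
0.8167 [0.4391 0.3885 0.2525] [ 0.68  0.1   1.8  -0.    1.25  0.44] [0.3 0.3 0.2]
(array([-294.2,  156.5,   32.5]), np.float64(0.272))
```

Call:
carry_out(plan=[0,0,0,0,88,0,0,0,0,88])

```text
t: 0.98
tcp_pos: [0.4397, 0.3884, 0.2524]
tcp_rot: [-1.939, -2.472, 0.001]
force: [-0.4, 1.0, -0.1]
opening: 0.996
finger_force: 0.0
```

```bash
python3 go.py .22
```

```text
0.9833 [0.4397 0.3884 0.2524] [0.68 0.1  1.8  0.   1.25 0.44] [-0.4  1.  -0.1]
(array([-294.3,  155.4,   32.4]), np.float64(0.274))
```

Lag is negligible.

Call:
carry_out(plan=[-294,155,32,0.274,88,-294,155,32,0.274,88,-294,155,32,0.274,88,-294,155,32,0.274,88,-294,155,32,0.274,88,-294,155,32,0.274,88,-294,155,32,0.274,88,-294,155,32,0.274,88])

```text
t: 1.65
tcp_pos: [0.6599, 0.1433, 0.2203]
tcp_rot: [-2.25, -2.191, -0.0]
force: [0.6, 0.4, 0.2]
opening: 0.998
finger_force: 0.0
```

Call:
carry_out(plan=[0,0,0,0,88])

```text
t: 1.73
tcp_pos: [0.6626, 0.1389, 0.2191]
tcp_rot: [2.255, 2.184, -0.002]
force: [-0.5, 0.8, -0.1]
opening: 0.998
finger_force: 0.0
```

```bash
python3 go.py .22
```

```text
1.7333 [0.6626 0.1389 0.2191] [ 0.17  0.29  1.64 -0.    1.22  0.2 ] [-0.5  0.8 -0.1]
(array([ 0.6, -2. , -0.9]), np.float64(0.002))
```

```bash
python3 - <<'E'
from h import *
from rig import optics
import cv2
q=np.load("q.npy");L=np.array([0,1.])
ims=[]
for n in("wrist","scene"):
    c=optics.capture(n);f=c["frame"].copy()
    pts=[proj(c,w(q,xy,.15)) for xy in[L*.29]+[railpt(s)[0] for s in np.linspace(.2,-.16,30)]]
    for p in pts: cv2.circle(f,tuple(int(v) for v in p.round()),1,(0,255,0),-1)
    P=w(q,L*.1014,.163);p=proj(c,P);print(n,p);cv2.circle(f,tuple(int(v) for v in p.round()),2,(255,0,255),-1)
    if n=="scene": f=f[100:310,195:475]; f=cv2.resize(f,(560,420))
    cv2.imwrite(f"pics/{n}1.png",f)
E
```

```text
wrist [277.44099089 235.7088895 ]
scene [341.05182161 228.51322823]
```

View pics/wrist1.png

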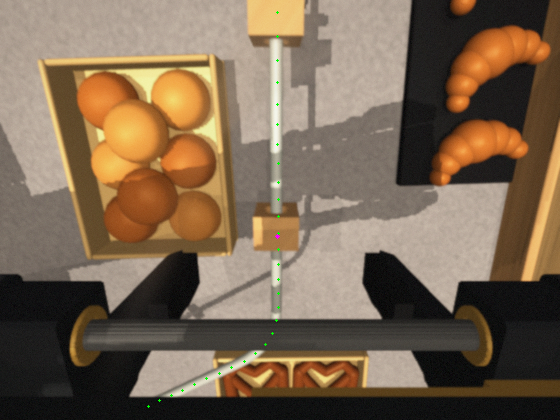

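The wrist view shows the round block's top face around (276,236), against a prediction of (277,236). The projected rail dots lie on the rod, so I can descend.

Call:
carry_out(plan=[0,-2,25,0,88,0,-2,50,0,88,0,-2,66,0,88,0,-2,74,0,88,0,-2,74,0,60,0,-2,74,0,30,0,-2,74,0,20,0,-2,74,0,20], force=20)

```text
t: 2.5
tcp_pos: [0.6584, 0.1437, 0.1488]
tcp_rot: [2.252, 2.187, 0.004]
force: [0.6, 1.2, -0.3]
opening: 0.722
finger_force: 0.0
```

Call:
carry_out(plan=[0,0,0,0,20,0,0,0,0,20,0,0,0,0,20,0,0,0,0,20,0,0,0,0,20,0,0,0,0,20])

```text
t: 3.0
tcp_pos: [0.6579, 0.1428, 0.147]
tcp_rot: [2.254, 2.187, 0.001]
force: [0.7, 0.1, 0.5]
opening: 0.341
finger_force: 19.7
```

```bash
python3 go.py .145
```

```text
3.0 [0.6579 0.1428 0.147 ] [ 0.18  0.34  1.71 -0.    1.09  0.21] [0.7 0.1 0.5]
(array([-3.3,  2.8,  2. ]), np.float64(0.003))
```

Call:
carry_out(plan=[0,1,-2,0,20,0,2,-4,0,20,0,2.5,-4,0,20,0,2.5,-4,0,20,0,2.5,-4,0,20])

```text
t: 3.42
tcp_pos: [0.6598, 0.1429, 0.1506]
tcp_rot: [-2.254, -2.188, 0.001]
force: [0.1, -0.0, -0.7]
opening: 0.34
finger_force: 19.7
```

```bash
python3 go.py .151
python3 - <<'E'
from h import *
from rig import optics
import cv2
q=np.load("q.npy")
c=optics.capture("scene");f=c["frame"]
for s in np.linspace(.24,-.2,23):
    p=proj(c,w(q,railpt(s)[0],.15));cv2.circle(f,tuple(int(v) for v in p.round()),0,(0,255,0),-1)
f=cv2.resize(f[120:310,195:475],None,fx=2.8,fy=2.8);cv2.imwrite("pics/g1.png",f)
E
```

```text
3.4167 [0.6598 0.1429 0.1506] [0.18 0.34 1.7  0.   1.1  0.21] [ 0.1 -0.  -0.7]
(array([-3.3,  0.9, -0.4]), np.float64(0.003))
```

View pics/g1.png

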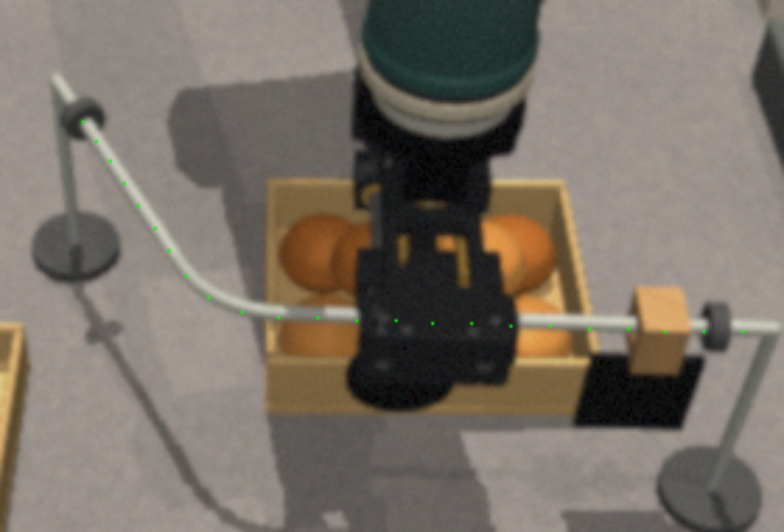

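The picture shows the block gripped with the slate below it, the square tag untouched at (660,330), and the rail dots about 1 px low. I'll shift the rail estimate by 1 mm in x and plan the slide.

```bash
cat > plan.py <<'E'
import sys
from h import *
from rig import ctrl
q=np.load("q.npy");q[0]-=.001;s=ctrl.observe()
a,b=float(sys.argv[1])/1e3,float(sys.argv[2])/1e3
print(s["t"],s["tcp_pos"].round(4),s["joint_positions"].round(2),s["force"].round(1),s["opening"])
for u in list(np.linspace(a,b,8)[1:]):
    xy,th=railpt(u);e=th+q[2];p=w(q,xy,.151)-.003*np.array([np.cos(e),np.sin(e),0])
    m,t=move(s,p,e+np.pi);print(*m,t)
E
python3 plan.py 66.8 2
```

```text
3.4667 [0.6597 0.1429 0.1505] [0.18 0.34 1.7  0.   1.1  0.21] [ 0.1 -1.  -1.3] 0.3412651603769375
-9.6 -0.1 -0.5 0.003
-18.8 -0.1 -0.5 0.003
-28.1 -0.1 -0.5 0.003
-37.4 -0.2 -0.5 0.003
-46.6 -0.2 -0.5 0.003
-55.9 -0.2 -0.5 0.003
-65.1 -0.3 -0.5 0.003
```

Call:
carry_out(plan=[-9,0,0,0,20,-19,0,0,0,20,-28,0,0,0,20,-37,0,0,0,20,-47,0,0,0,20,-56,0,0,0,20,-65,0,-0.5,0,20,-65,0,-0.5,0,20])

```text
t: 4.13
tcp_pos: [0.658, 0.0757, 0.1514]
tcp_rot: [2.256, 2.186, -0.001]
force: [0.5, -0.7, -1.8]
opening: 0.343
finger_force: 19.7
```

```bash
python3 plan.py 2 -30
```

```text
4.1333 [0.658  0.0757 0.1514] [ 0.08  0.32  1.73 -0.    1.09  0.11] [ 0.5 -0.7 -1.8] 0.342633143487009
-2.5 -0.5 0.4 0.045
-7.1 -0.6 0.4 0.121
-11.6 -1.1 0.4 0.197
-16.1 -2.0 0.4 0.273
-20.5 -3.2 0.4 0.349
-24.9 -4.7 0.4 0.426
-29.1 -6.5 0.4 0.502
```

Call:
carry_out(plan=[-2.5,-0.5,0,0.045,20,-7,-0.6,0,0.12,20,-11.5,-1,0,0.2,20,-16,-2,0,0.27,20,-20.5,-3,0,0.35,20,-25,-4.5,0,0.43,20,-29,-6.5,0,0.5,20,-29,-6.5,0,0.5,20])

```text
t: 4.8
tcp_pos: [0.6503, 0.0486, 0.1512]
tcp_rot: [-2.727, -1.559, 0.0]
force: [0.7, -0.0, -0.9]
opening: 0.345
finger_force: 19.7
```

```bash
python3 plan.py -30 -66
```

```text
4.8 [0.6503 0.0486 0.1512] [ 0.04  0.3   1.75 -0.    1.09  0.57] [ 0.7 -0.  -0.9] 0.3447487756827033
-6.5 1.1 0.3 0.087
-11.7 0.7 0.3 0.173
-16.7 -0.1 0.3 0.258
-21.7 -1.4 0.3 0.344
-26.6 -3.1 0.3 0.43
-31.3 -5.2 0.3 0.516
-35.7 -7.8 0.3 0.548
```

Call:
carry_out(plan=[-6,1,0,0.087,20,-11.5,0.7,0,0.17,20,-16.5,0,0,0.26,20,-21.5,-1.4,0,0.34,20,-26.5,-3,0,0.43,20,-31,-5,0,0.515,20,-35.5,-7.8,0,0.548,20,-35.5,-7.8,0,0.548,20])

```text
t: 5.47
tcp_pos: [0.6253, 0.0224, 0.1512]
tcp_rot: [-3.046, -0.768, 0.001]
force: [-0.5, -0.5, -1.5]
opening: 0.341
finger_force: 19.7
```

```bash
python3 plan.py -66 -115; python3 - <<'E'
from h import *
from rig import optics
import cv2
q=np.load("q.npy");q[0]-=.001
c=optics.capture("scene");f=c["frame"]
cv2.imwrite("pics/g2.png",cv2.resize(f[120:310,195:475],None,fx=2.8,fy=2.8))
E
```

```text
5.4667 [0.6253 0.0224 0.1512] [-0.    0.25  1.81  0.    1.08  1.07] [-0.5 -0.5 -1.5] 0.3413807954520956
-7.1 0.5 0.2 0.004
-14.1 0.5 0.2 0.004
-21.1 0.5 0.2 0.004
-28.1 0.4 0.2 0.004
-35.1 0.4 0.2 0.004
-42.1 0.4 0.2 0.004
-49.1 0.4 0.2 0.004
```

View pics/g2.png

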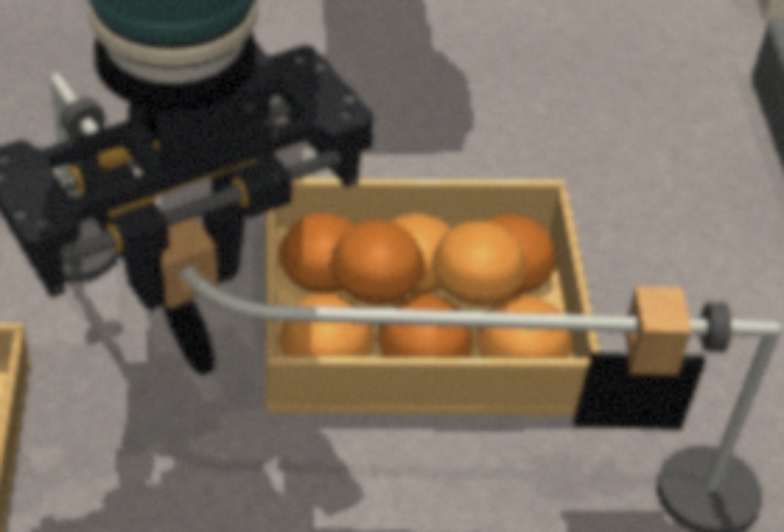

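The tag has gone round the bend: the block is at (188,270) on the short leg, aligned with the rod. The square tag has not moved.

Call:
carry_out(plan=[-9,0,0,0,20,-20,0,0,0,20,-31,0,0,0,20,-42,0,0,0,20,-53,0,0,0,20,-64,0,0,0,20,-75,0,0,0,20,-75,0,0,0,20])

```text
t: 6.18
tcp_pos: [0.5575, -0.0141, 0.151]
tcp_rot: [-3.047, -0.765, 0.003]
force: [0.2, -0.0, -0.4]
opening: 0.337
finger_force: 19.7
```

```bash
python3 plan.py -141 -178
```

```text
6.1833 [ 0.5575 -0.0141  0.151 ] [-0.07  0.13  1.96 -0.    1.05  1.01] [ 0.2 -0.  -0.4] 0.33660640532757874
-3.4 0.3 0.0 0.002
-8.7 0.3 0.0 0.002
-14.0 0.3 0.1 0.002
-19.2 0.3 0.1 0.002
-24.5 0.3 0.1 0.002
-29.8 0.3 0.1 0.002
-35.1 0.3 0.1 0.002
```

Call:
carry_out(plan=[-7,0,0,0,20,-14,0,0,0,20,-20,0,0,0,20,-25,0,0,0,20,-29,0,0,0,20,-32,0,0,0,20,-34,0,0,0,20,-34,0,0,0,20])

```text
t: 6.85
tcp_pos: [0.5296, -0.0293, 0.1512]
tcp_rot: [3.047, 0.766, -0.0]
force: [0.3, -0.7, -1.6]
opening: 0.345
finger_force: 19.7
```

Call:
carry_out(plan=[-1,0,0,0,20,-2,0,0,0,20,-3,0,0,0,20,-3,0,0,0,20])

```text
t: 7.18
tcp_pos: [0.5272, -0.0306, 0.1512]
tcp_rot: [3.047, 0.766, -0.0]
force: [-0.1, -0.6, -0.6]
opening: 0.344
finger_force: 19.7
```

```bash
python3 plan.py -178 -181.2 | sed -n '1p;8p'; python3 - <<'E'
from rig import optics
import cv2
f=optics.capture("side")["frame"]
cv2.imwrite("pics/g3.png",cv2.resize(f[100:340,160:400],None,fx=2.5,fy=2.5))
E
```

```text
7.1833 [ 0.5272 -0.0306  0.1512] [-0.11  0.07  2.02 -0.    1.05  0.97] [-0.1 -0.6 -0.6] 0.34439566086451995
-3.8 0.0 0.2 0.003
```

View pics/g3.png

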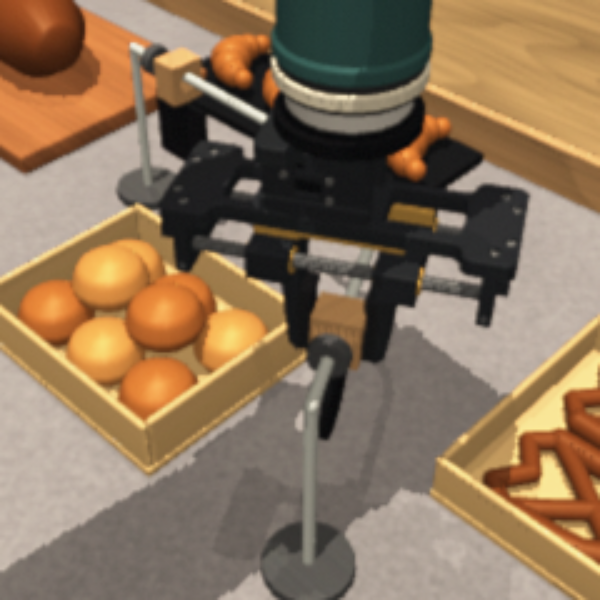

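The side view shows the block at (338,325) right behind the collar at (330,350), with the slate hanging below. I'll creep to contact.

Call:
carry_out(plan=[-1,0,0,0,20,-2,0,0,0,20,-3,0,0,0,20,-4,0,0,0,20,-4,0,0,0,20])

```text
t: 7.65
tcp_pos: [0.5239, -0.0323, 0.1513]
tcp_rot: [-3.047, -0.766, -0.001]
force: [1.7, 0.4, -2.2]
opening: 0.341
finger_force: 19.7
```

Call:
carry_out(plan=[-0.5,0,0,0,20,-1,0,0,0,20,-1.5,0,0,0,20,-2,0,0,0,20,-2,0,0,0,20])

```text
t: 8.07
tcp_pos: [0.5239, -0.0325, 0.1515]
tcp_rot: [-3.046, -0.765, -0.008]
force: [7.0, 4.9, -6.7]
opening: 0.347
finger_force: 19.7
```

Contact: 8 N along the rod. I'll back off 2 mm, lower 4 mm, and open gently. The fingers need only a modest opening.

Call:
carry_out(plan=[1,0,0,0,20,2,0,2,0,20,2,0,4,0,20,2,0,4,0,20,2,0,4,0,34,2,0,4,0,40,2,0,4,0,60,2,0,4,0,60])

```text
t: 8.73
tcp_pos: [0.5234, -0.0326, 0.1472]
tcp_rot: [3.047, 0.766, -0.001]
force: [0.1, 0.6, -1.2]
opening: 0.585
finger_force: 0.0
```

Call:
carry_out(plan=[0,0,0,0,70,0,0,0,0,70,0,0,0,0,70,0,0,0,0,70,0,0,0,0,70])

```text
t: 9.15
tcp_pos: [0.5237, -0.0325, 0.1473]
tcp_rot: [3.047, 0.766, -0.0]
force: [0.5, -1.0, -0.0]
opening: 0.795
finger_force: 0.0
```

Call:
carry_out(plan=[0,0,-15,0,70,0,0,-35,0,70,0,0,-65,0,70,0,0,-100,0,70,0,0,-120,0,70,0,0,-120,0,70,0,0,-120,0,70,0,0,-120,0,70])

```text
t: 9.82
tcp_pos: [0.523, -0.0324, 0.2661]
tcp_rot: [-3.046, -0.766, 0.003]
force: [-0.0, -0.2, -0.8]
opening: 0.795
finger_force: 0.0
```

Call:
carry_out(plan=[0,0,0,0,70,0,0,0,0,70,0,0,0,0,70,0,0,0,0,70,0,0,0,0,70,0,0,0,0,70,0,0,0,0,70,0,0,0,0,70])

```text
t: 10.48
tcp_pos: [0.5238, -0.0324, 0.2673]
tcp_rot: [-3.047, -0.766, -0.0]
force: [-0.8, -0.2, 0.6]
opening: 0.793
finger_force: 0.0
```

```bash
python3 - <<'E'
from rig import optics,ctrl
import cv2
import numpy as np
f=optics.capture("side")["frame"];g=optics.capture("wrist")["frame"]
a=cv2.resize(f[100:340,160:400],(420,420))
cv2.imwrite("pics/g4.png",np.hstack([a,g])[:, :800])
print(ctrl.observe()["t"])
E
```

```text
10.5833
```

View pics/g4.png

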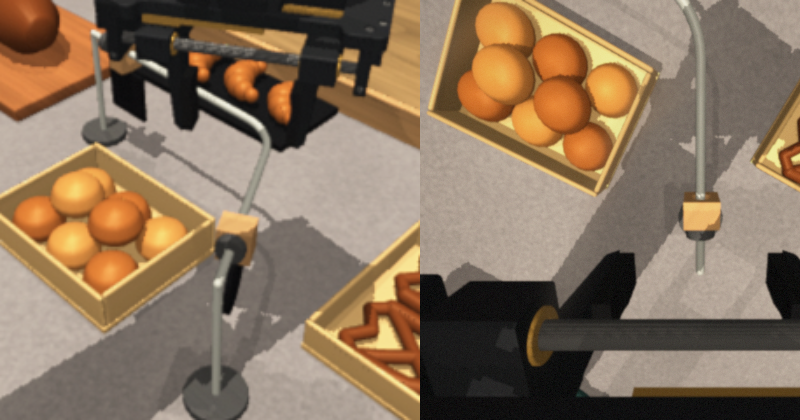

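The block hangs against the collar: side view (237,238), wrist view (701,212). I'll wait, and check that it isn't swinging.

Call:
carry_out(plan=[0,0,0,0,70,0,0,0,0,70,0,0,0,0,70,0,0,0,0,70,0,0,0,0,70,0,0,0,0,70,0,0,0,0,70,0,0,0,0,70])

```text
t: 11.25
tcp_pos: [0.5237, -0.0325, 0.2673]
tcp_rot: [3.047, 0.766, 0.0]
force: [-0.1, 0.1, 0.3]
opening: 0.792
finger_force: 0.0
```

Call:
carry_out(plan=[0,0,0,0,70,0,0,0,0,70,0,0,0,0,70,0,0,0,0,70,0,0,0,0,70,0,0,0,0,70,0,0,0,0,70,0,0,0,0,70])

```text
t: 11.92
tcp_pos: [0.5237, -0.0325, 0.2673]
tcp_rot: [3.047, 0.766, 0.0]
force: [0.5, -0.1, 0.1]
opening: 0.797
finger_force: 0.0
```

```bash
python3 - <<'E'
from rig import optics,ctrl
import cv2,numpy as np
F=[cv2.GaussianBlur(optics.capture("side")["frame"],(5,5),0)[210:290,270:320].astype(int) for _ in range(8)]
m=[int(abs(x-F[0]).max()) for x in F];print(m)
if max(m)<40: print(ctrl.sign_off())
E
```

```text
[0, 2, 2, 2, 1, 2, 2, 2]
the job is handed in; nothing more can be done
None
```

The round tag is hanging still against the stop collar on the short leg, the square tag was left where it hung, and the job was handed in at about 12 s; no verdict was returned.

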